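Roll the conveyor roller clear of the bolt tray to its parking strips

ROBOT

A 6-joint arm with a two-finger parallel gripper is mounted at the origin on the work surface. World frame = base frame: x ahead of the robot, y to its left, z up, the work surface at z = 0. Lengths are in m, angles in rad, forces in N, time in s.
With the tool pointing down it reaches from about 0.25 to 0.725 m from the base axis. Payload 9.7 kg.
Tool frame: the origin (TCP) lies midway between the tips of the shut fingers; the grasp point (between the pads) lies 19 mm behind it; z points along the fingers, y is the line along which they close (so a half turn about z gives the same grasp; the last joint's range is limited). The gripper opens to 85 mm and grips with 20 to 120 N. Pads are 22 mm wide; open, the fingers measure 114 mm over their backs; the gripper's body (76 mm by 85 mm) begins 54 mm behind the grasp point. The pads swing forward as they close: fully open they stand 13 mm farther back than shut.
Start: joints at [1.221, 0.087, 0.176, 1.66, 0, 1.571], TCP at [0.188, 0.517, 0.231] pointing down, gripper open.
Joint ranges: [-3.13, 3.13], [-0.85, 1.81], [-1.15, 1.24], [-2.2, 2.28], [-1.44, 1.52], [-3.14, 3.14]. Speed limits (rad/s): [2.22, 2.22, 2.57, 3.14, 3.14, 3.14].

INTERFACE

Orientations are given as a rotation vector (axis times angle).
In Python, from station import arm gives the robot as it stands. The module is installed in compiled form; this text tells all that it offers.
- The arm moves only by the tool drive_tool, never from a script. Its arguments are lists of equal length, an entry for each row: "translation": the shift along the world's x, y, z scaled (see below), a list of three; "turn": the turn about the world's z scaled (see below); "claw": the opening, from 0 (shut) to 1 (fully open). A call has 1 to 8 rows; each row shifts and turns the commanded pose from where the row before left it; what a row does not reach is not made up. The controller multiplies each number of a shift by 0.03 m and each number of a turn by 5 degrees. A row lasts 1/10 s, in which the tool goes at most 50 mm and 8.59 degrees, less where a joint would pass 70% of its speed; a pose out of reach is approached as far as the arm can. A call with a number of a shift or a turn outside -1 to 1 is refused whole. A call with a gripper value outside its range is refused whole. The fingers move at their own pace and stop on an object; "newtons" is the grip in N (left out, the last holds). Time passes only in rows, so rows that do not move let the fingers close. It gives the time, the measured TCP pose, the force, the opening and the grip force at its end, in the units of the state.
- arm.get_state(): the state, without advancing time (a new reading comes with each control period).
- arm.snapshot(name): name is "scene" or "top" or "wrist"; returns a dict with "img" (420x560x3 uint8, red, green, blue), "mtx" (3x3 intrinsics, pixels), "distortion" ([k1, k2, p1, p2, k3] as OpenCV has them; the pictures are not rectified), "extrinsics" (4x4, takes a point from world to camera coordinates). Camera axes: x right, y up, looking along -z (the intrinsics and any distortion apply to the point x, -y, -z); pixel columns grow to the right and rows downward; lengths in m; the calibration is good to about 2 mm. A picture is of the moment at which its call begins. There is no depth.
- arm.sign_off(): hands the job in; it is judged then, once.
The state is a dict: "time_s": time; "joints": joint angles; "joint_vel": joint speeds; "tau": joint torques, N m; "tcp_pos": TCP position; "eef_rot": TCP orientation; "force": force on the tool from outside, world axes, zero at the start; "moment": the same for the moment, N m; "opening": opening from 0.0 (shut) to 1.0 (fully open); "finger_force": force on a finger pad.
Only numpy, scipy, OpenCV 4.12 (cv2) and the standard library are available. Lean on these libraries where they do the work, as an engineer would, in place of code of your own. Each camera call takes 0.05 s, during which the arm holds its last target. There are 200 camera calls.

TASK

The loose conveyor roller has come to lie in front of the bolt hopper and blocks its tray. With fingertips on its upper side, roll it along the plank to its parking place and leave it lying still between the two inlaid metal strips, covering neither of them as seen from above. Do not lift or pinch the roller or shove it from below its mid-height, and leave everything else where it is.

Things in the scene. Friction and masses are not known exactly. Their poses are not given: they have to be found in the camera images.
- roller: zinc conveyor roller: smooth cylinder, 80 mm diameter, 150 mm long, black end caps, axle stubs 8 mm long; 0.5 to 0.9 kg, loose, free to roll on the level plank (let go at 0.1 m/s it coasts some 15 mm). Origin mid-axis, 40 mm above the plank; own x along its axis, level; y and z turn as it rolls. Starts before the hopper tray, within 3 degrees of parallel to the strips
- roller_a (a point): centre of the roller's -x end face, 75 mm from its middle
- roller_b (a point): centre of the roller's +x end face, 75 mm from its middle
- mark: parking place: two parallel aluminium strips, 190 x 8 mm, flush in the plank's top, 110 mm apart between inner edges. Origin midway between them on the plank's top (30 mm above the table); x along the strips, away from the robot; y across them, the rolling direction. Parked: roller parallel to the strips, each end within 15 mm of the midline, its middle within 30 mm of the origin along x
- hopper: fixed grey bolt hopper with a brass knob and a small tray, 160 mm high, 100 mm wide, on the far side of the rolling lane; to the left or the right of the parking place. Origin on the plank's top at the middle of the lane in front of it, axes as the mark's; its tray begins 105 mm from there along its x, its body 159 mm
- plank: fixed oak plank 360 mm (x) by 660 mm (y), 30 mm thick, lying level on the table, turned by up to 8 degrees; origin under its centre. The lane's midline runs along its y at its x = -60 mm
- pulley: zinc pulley, 54 mm across, 24 mm high, lying flat near the parking place; origin under its centre
- acorn_nut: stainless acorn (domed) nut, 30 mm wide, 30 mm high, standing on the plank near its left (+y) end; origin under its centre
- tee_nut: iron tee nut, flange 32 mm across, 19 mm high, near the plank's right (-y) end; origin under its centre
- caster: green plastic caster wheel lying flat, 75 mm across, 31 mm high, near the plank's right (-y) end; origin under its centre
- bolt: hex bolt standing on its head, 21 mm wide, 53 mm high, near the plank's left (+y) end; origin under its centre
- washer_box: empty open cardboard box 100 x 80 x 40 mm, on the table to the left of the plank; origin under its centre
- driver: screwdriver lying on the table to the right of the plank, about 0.2 m long; origin at its middle
Mind the look-alikes: they are no part of the job. What is shaped like the roller but pink or purple is not meant.

How it is judged:
By the outcome, as a careful person would: the job done as asked, in the order asked, and still so for the second after the job is handed in, with the robot touching nothing.
It also fails if it takes over 67 s, if anything falls off the work surface, if the arm or the gripper's body presses on something with over 40 N, if the wrist force passes 120 N, or if a joint passes its speed limit or range.

## Working session

There is one attempt and no reset: what is moved stays moved. The work goes in short steps, Python scripts to look and compute and a tool call to move; the robot and the scene stay as the last step left them, time stands still between calls to the robot, and variables do not carry over. Pictures are saved under pics/ and viewed, at most 10 in all, crops included, and the job is handed in when it is done.

Besides the shell and the picture viewer there is one more tool, called after "Call:" in YAML: its name, and indented under it one key for each argument. drive_tool: Moves the arm, as the interface text tells. Its arguments: {"type":"object","properties":{"translation":{"type":"array"},"turn":{"type":"array"},"claw":{"type":"array"},"newtons":{"type":"number"}},"required":["translation","turn","claw"]}

```bash
mkdir -p pics; cat > h.py <<'E'
import numpy as np,cv2
from station import arm
def snap(n,f=None):
    s=arm.snapshot(n)
    if f: cv2.imwrite('pics/'+f,cv2.cvtColor(s['img'],cv2.COLOR_RGB2BGR))
    return s
def ray(s,px):
    p=cv2.undistortPoints(np.array(px,float).reshape(-1,1,2),np.array(s['mtx']),np.array(s['distortion'])).reshape(-1,2)
    E=np.array(s['extrinsics']);R=E[:3,:3];o=-R.T@E[:3,3]
    d=np.c_[p[:,0],-p[:,1],-np.ones(len(p))]@R
    return o,d
def onz(s,px,z):
    o,d=ray(s,px);return o+d*((z-o[2])/d[:,2])[:,None]
E
python3 - <<'E'
from h import *
for n in('top','scene'):
    s=snap(n,n+'0.png');o,d=ray(s,[[280,210]]);print(n,o,d)
print(arm.get_state())
E
```

```text
top [ 0.22344685 -0.01125107  1.51553611] [[ 0.14298706  0.00489499 -0.98975205]]
scene [1.05888941 0.12517529 1.14704199] [[-0.49361622 -0.09311349 -0.86472949]]
{'time_s': 0.1, 'joints': array([ 1.22102390e+00,  8.73959754e-02,  1.75171978e-01,  1.65979687e+00,
       -7.87914214e-06,  1.57084078e+00]), 'joint_vel': array([-3.71410716e-06, -1.92019397e-03, -2.11316489e-04,  3.09582073e-04,
        1.29616496e-03, -7.76980153e-04]), 'tau': array([ 9.33715637e-04, -5.21563232e+01,  4.65651655e+01,  1.59787800e-02,
        4.45917249e-05, -2.76878744e-06]), 'tcp_pos': array([0.18840317, 0.5164911 , 0.23063773]), 'eef_rot': array([-5.46657755e-01, -3.09345702e+00,  1.89619650e-03]), 'force': array([0.88305958, 0.78485369, 0.2088715 ]), 'moment': array([-0.00559012, -0.015982  ,  0.01761834]), 'finger_force': 0.0, 'opening': 0.9977375986229741}
```

View pics/top0.png

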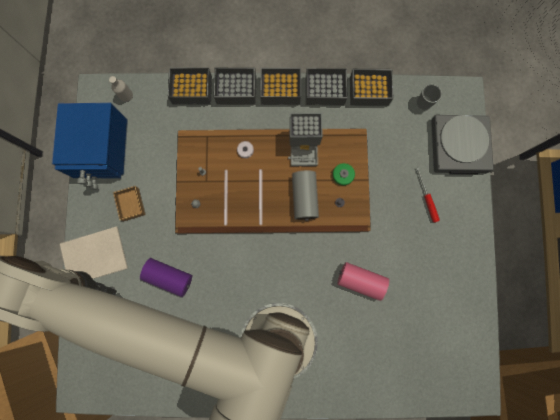

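View pics/scene0.png

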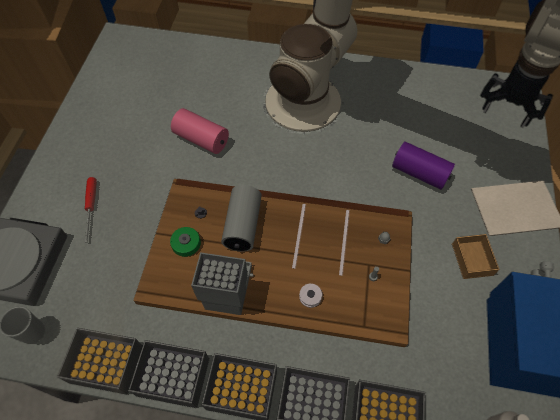

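Top view: the zinc roller is at (305,195), with the hopper behind it at (306,130). The strips are at (226,197) and (261,197). The look-alikes are purple (166,277) and pink (363,281), so I choose the zinc one at (305,195). Next is a close crop to check that choice, plus masks.

```bash
cat >> h.py <<'E'
def strips(s):
    im=s['img'];h=cv2.cvtColor(im,cv2.COLOR_RGB2HSV)
    m=((h[...,1]<90)&(h[...,2]>125)).astype(np.uint8)
    n,l,st,c=cv2.connectedComponentsWithStats(m,connectivity=8)
    out=[]
    for i in range(1,n):
        p=np.argwhere(l==i)[:,::-1].astype(float)
        if len(p)<30: continue
        w=onz(s,p,.03)
        if not(.3<w[:,0].mean()<.75 and abs(w[:,1].mean())<.4): continue
        (vx,vy,x,y)=cv2.fitLine(w[:,:2].astype(np.float32),cv2.DIST_L2,0,.01,.01).ravel()
        t=(w[:,:2]-[x,y])@[vx,vy]
        if vx<0: vx,vy,t=-vx,-vy,-t
        if np.ptp(t)>.12: out.append((np.array([x,y])+np.array([vx,vy])*(t.max()+t.min())/2,np.arctan2(vy,vx),np.ptp(t)))
    return out
def roller(s,box):
    x0,y0,x1,y1=box
    h=cv2.cvtColor(s['img'],cv2.COLOR_RGB2HSV)
    m=np.zeros(h.shape[:2],np.uint8)
    m[y0:y1,x0:x1]=(h[y0:y1,x0:x1,1]<75)
    m=cv2.morphologyEx(m,cv2.MORPH_OPEN,np.ones((5,5)))
    n,l,st,c=cv2.connectedComponentsWithStats(m)
    i=1+np.argmax(st[1:,4]);ct=cv2.findContours((l==i).astype(np.uint8),0,1)[0][0]
    return cv2.minAreaRect(ct),st[i]
E
python3 - <<'E'
from h import *
s=snap('top')
for a in strips(s):print(a)
r,st=roller(s,(280,168,335,225));print(r,st)
b=cv2.boxPoints(r);print(b);print(onz(s,b,.07));print(onz(s,[r[0]],.07))
c=s['img'][110:240,170:375];c=cv2.resize(c[:,:,::-1],None,fx=3.8,fy=3.8,interpolation=2);cv2.imwrite('pics/c1.png',c)
E
```

```text
(array([0.48476602, 0.06330053]), np.float32(0.017551914), np.float64(0.18948262760023518))
(array([0.48055468, 0.18118822]), np.float32(0.016825637), np.float64(0.18946894155291694))
(array([ 0.49908506, -0.09467081]), np.float32(0.0585523), np.float64(0.15605418170410074))
((305.0, 194.5), (47.0, 24.0), 90.0) [ 293  171   25   48 1111]
[[293. 171.]
 [317. 171.]
 [317. 218.]
 [293. 218.]]
[[ 0.56380536 -0.04640693  0.07      ]
 [ 0.56445043 -0.12641199  0.07      ]
 [ 0.40660633 -0.1256344   0.07      ]
 [ 0.40608285 -0.04690197  0.07      ]]
[[ 0.48458795 -0.08630302  0.07      ]]
```

View pics/c1.png

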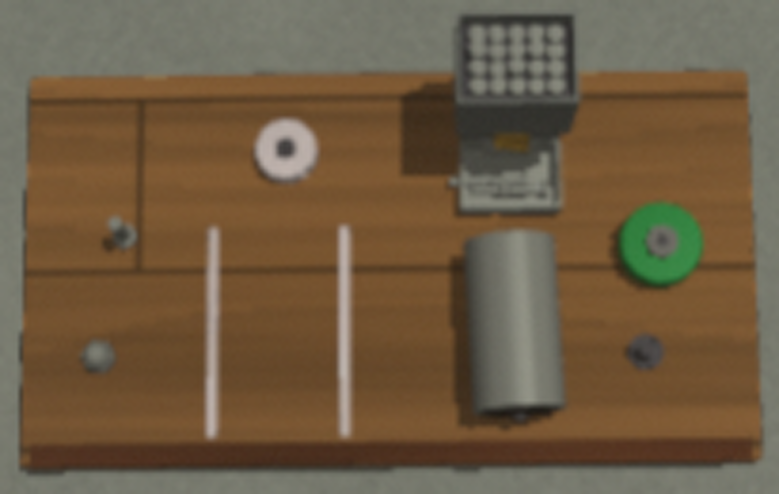

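The crop confirms it: zinc roller with a black cap, in front of the hopper tray. The strips fit at 118 mm spacing and 189 mm length, as they should. The mark is about (0.483, 0.122) with yaw 0.017. The roller is about (0.485, -0.086) with yaw about 0.06. I'll move above it with the closing line along its axis.

Call:
drive_tool:
  translation:
    - [0.47,-0.99,0]
    - [0.47,-0.99,0]
    - [0.47,-0.99,0]
    - [0.47,-0.99,0]
    - [0.47,-0.99,0]
    - [0.47,-0.99,0]
    - [0.47,-0.99,0]
  turn: [-0.65,-0.65,-0.65,-0.65,-0.65,-0.65,-0.65]
  claw: [1,1,1,1,1,1,1]

```text
time_s: 0.85
tcp_pos: [0.2875, 0.3075, 0.2311]
eef_rot: [1.149, 2.924, -0.0]
force: [0.8, 0.5, 0.3]
opening: 0.998
finger_force: 0.0
```

Call:
drive_tool:
  translation:
    - [0.47,-0.99,0]
    - [0.47,-0.99,0]
    - [0.47,-0.99,0]
    - [0.47,-0.99,0]
    - [0.47,-0.99,0]
    - [0.47,-0.99,0]
    - [0.47,-0.99,0]
  turn: [-0.65,-0.65,-0.65,-0.65,-0.65,-0.65,-0.65]
  claw: [1,1,1,1,1,1,1]

```text
time_s: 1.55
tcp_pos: [0.3861, 0.0995, 0.2312]
eef_rot: [1.704, 2.64, 0.0]
force: [1.0, 0.2, 1.1]
opening: 1.001
finger_force: 0.0
```

Call:
drive_tool:
  translation:
    - [0.47,-0.99,0]
    - [0.47,-0.99,0]
    - [0.47,-0.99,0]
    - [0.47,-0.99,0]
    - [0.47,-0.99,0]
    - [0.47,-0.99,0]
    - [0.47,-0.99,0]
    - [0,0,0]
  turn: [-0.65,-0.65,-0.65,-0.65,-0.65,-0.65,-0.65,0]
  claw: [1,1,1,1,1,1,1,1]

```text
time_s: 2.35
tcp_pos: [0.4854, -0.1097, 0.2302]
eef_rot: [-2.193, -2.249, 0.002]
force: [-1.0, 0.0, -1.1]
opening: 0.999
finger_force: 0.0
```

```bash
python3 - <<'E'
from h import *
from scipy.spatial.transform import Rotation as R
s=snap('wrist','w1.png');g=arm.get_state();print(g['tcp_pos'],R.from_rotvec(g['eef_rot']).as_matrix()[:,1],g['force'])
snap('scene','s1.png')
E
```

```text
[ 0.48474578 -0.10833469  0.23044763] [ 0.99962721  0.02726142 -0.00150026] [-0.24950595  0.0281285  -0.04504578]
```

View pics/w1.png

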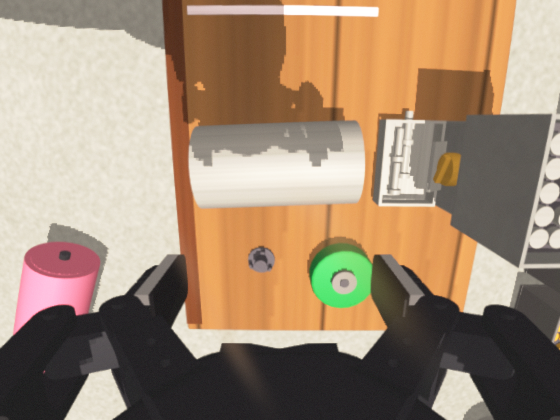

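The wrist view shows the roller with its upper edge at (193,128)–(360,122) and its lower edge at (200,207)–(361,203). One strip is at the top, the fingers are at the bottom, and the pink look-alike is off to the left. I'll cross-check the roller pose from this view.

```bash
cat >> h.py <<'E'
def axis(s,up,lo,r=.04,zc=.07):
    # up/lo: silhouette edge segments (px); axis point = where plane bisecting meets z=zc, per end (2D in y,z)
    o,a=ray(s,up);o,b=ray(s,lo)
    a/=np.hypot(a[:,1],a[:,2])[:,None];b/=np.hypot(b[:,1],b[:,2])[:,None]
    m=a+b;P=o+m*((zc-o[2])/m[:,2])[:,None]
    return P
E
python3 - <<'E'
from h import *
s=snap('wrist')
P=axis(s,[[193,128],[360,122]],[[200,207],[361,203]]);print(P,P[1]-P[0])
U=onz(s,[[193,128],[360,122],[200,207],[361,203]],.07);print(U)
for a in strips(s):print(a)
t=arm.snapshot('top')
print(onz(s,[[190,11],[377,11.5]],.03))
P=axis(t,[[170+466/3.8,110+240/3.8],[170+478/3.8,110+410/3.8]],[[170+552/3.8,110+235/3.8],[170+563/3.8,110+405/3.8]]);print(P)
E
```

```text
[[ 0.40325625 -0.0870291   0.07      ]
 [ 0.56312189 -0.0775975   0.07      ]] [0.15986564 0.0094316  0.        ]
[[ 0.40130579 -0.04897298  0.07      ]
 [ 0.55892516 -0.03883596  0.07      ]
 [ 0.40528426 -0.12659826  0.07      ]
 [ 0.5674545  -0.11761397  0.07      ]]
(array([0.4846284 , 0.06451535]), np.float32(0.018552434), np.float64(0.18976120886125575))
(array([ 0.48229737, -0.09067047]), np.float32(0.06505744), np.float64(0.19473606241490998))
(array([ 0.48725061, -0.31443887]), np.float32(-0.013959833), np.float64(0.2750043287471148))
[[0.39094256 0.06423322 0.03      ]
 [0.57692264 0.0694061  0.03      ]]
[[ 0.55897883 -0.08285384  0.07      ]
 [ 0.40890802 -0.09269978  0.07      ]]
```

Call:
drive_tool:
  translation:
    - [0,0,-0.8]
    - [0,0,-1]
    - [0,0,-1]
    - [0,0,-1]
    - [0,0,-0.3]
    - [0,0,-0.1]
    - [0,0,0]
  turn: [0,0,0,0,0,0,0]
  claw: [1,1,1,1,1,1,1]

```text
time_s: 3.25
tcp_pos: [0.4849, -0.1067, 0.1064]
eef_rot: [2.187, 2.254, 0.001]
force: [0.2, -0.0, -0.1]
opening: 0.998
finger_force: 0.0
```

Call:
drive_tool:
  translation:
    - [0,0,-0.05]
    - [0,0,-0.05]
    - [0,0,0]
  turn: [0,0,0]
  claw: [1,1,1]

```text
time_s: 3.55
tcp_pos: [0.4849, -0.1071, 0.1028]
eef_rot: [2.188, 2.254, 0.001]
force: [-0.2, -1.2, 0.6]
opening: 0.999
finger_force: 0.0
```

Call:
drive_tool:
  translation:
    - [0,0,-0.05]
    - [0,0,-0.05]
    - [0,0,0]
  turn: [0,0,0]
  claw: [1,1,1]

```text
time_s: 3.85
tcp_pos: [0.4845, -0.107, 0.099]
eef_rot: [-2.188, -2.254, 0.0]
force: [-0.6, 0.3, 0.3]
opening: 0.995
finger_force: 0.0
```

Call:
drive_tool:
  translation:
    - [0,0,-0.05]
    - [0,0,-0.05]
    - [0,0,0]
  turn: [0,0,0]
  claw: [1,1,1]

```text
time_s: 4.15
tcp_pos: [0.4844, -0.107, 0.096]
eef_rot: [-2.188, -2.254, 0.0]
force: [0.2, 0.1, -0.4]
opening: 0.998
finger_force: 0.0
```

Call:
drive_tool:
  translation:
    - [0,0,-0.07]
    - [0,0,0]
  turn: [0,0]
  claw: [1,1]

```text
time_s: 4.35
tcp_pos: [0.4847, -0.1071, 0.0942]
eef_rot: [2.188, 2.254, 0.0]
force: [-0.3, -0.8, 2.2]
opening: 1.0
finger_force: 0.9
```

Call:
drive_tool:
  translation:
    - [0,0,-0.07]
    - [0,0,0]
  turn: [0,0]
  claw: [1,1]

```text
time_s: 4.55
tcp_pos: [0.4849, -0.1076, 0.0935]
eef_rot: [2.187, 2.253, -0.0]
force: [-3.4, -1.4, 11.6]
opening: 1.001
finger_force: 5.8
```

Call:
drive_tool:
  translation:
    - [0,0.2,0.03]
    - [0,0.3,0.03]
    - [0,0.3,0.02]
  turn: [0,0,0]
  claw: [1,1,1]

```text
time_s: 4.85
tcp_pos: [0.4837, -0.0833, 0.0962]
eef_rot: [2.188, 2.253, -0.002]
force: [-12.2, -2.4, 19.1]
opening: 1.002
finger_force: 9.3
```

```bash
cat >> h.py <<'E'
def wr(s):
    # roller in wrist view: long edges of the grey blob between known rows
    h=cv2.cvtColor(s['img'],cv2.COLOR_RGB2HSV);return h
E
python3 - <<'E'
from h import *
g=arm.get_state();print(g['tcp_pos'],g['force'])
t=snap('top','t2.png');w=snap('wrist','w2.png')
cv2.imwrite('pics/m2.png',np.hstack([cv2.resize(t['img'][110:240,170:375],(400,254))[:,:,::-1],cv2.resize(w['img'],(400,300))[:254,:,::-1]]))
E
```

```text
[ 0.48373749 -0.08332221  0.09621213] [-12.15911155  -2.3643678   19.06471368]
```

View pics/m2.png

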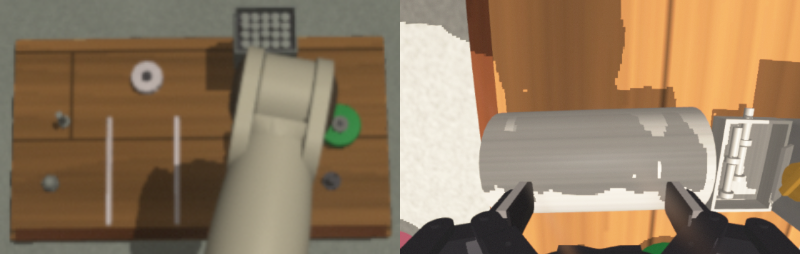

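The wrist view shows both fingertips on the roller's upper side, with the tray to the right. The sideways force comes from the roller's yaw, so I'll continue the stroke with a slight -x shift and a small clockwise turn.

Call:
drive_tool:
  translation:
    - [-0.04,0.33,0.01]
    - [-0.02,0.33,0]
    - [-0.02,0.33,0]
    - [-0.02,0.3,0]
  turn: [-0.1,-0.1,-0.1,-0.1]
  claw: [1,1,1,1]

```text
time_s: 5.35
tcp_pos: [0.4818, -0.044, 0.0965]
eef_rot: [2.226, 2.214, 0.002]
force: [-3.3, -0.4, 12.1]
opening: 0.998
finger_force: 5.9
```

```bash
python3 - <<'E'
from h import *
g=arm.get_state();print(g['tcp_pos'],g['force'])
w=snap('wrist','w3.png')
E
```

```text
[ 0.48183935 -0.0440456   0.09653029] [-3.34529335 -0.3961197  12.09659396]
```

View pics/w3.png

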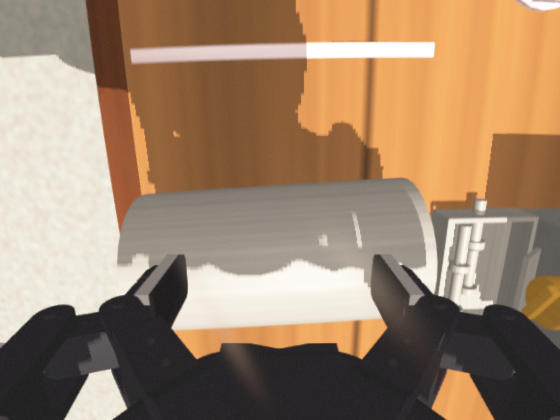

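The roller has rolled; its upper edge is now (150,193)–(405,179), its lower edge (180,328)–(380,320), and the strip lies at row 53. I'll finish this stroke, lift, return and measure.

Call:
drive_tool:
  translation:
    - [0,0,0.5]
    - [0,-0.2,0.6]
    - [0,0,0]
  turn: [0.1,0.2,0.1]
  claw: [1,1,1]

```text
time_s: 5.7
tcp_pos: [0.4827, -0.0508, 0.1304]
eef_rot: [2.185, 2.253, 0.003]
force: [-0.3, 0.1, 0.1]
opening: 1.003
finger_force: 0.0
```

```bash
cat >> h.py <<'E'
def edges(s,guess_y,x,L=.075):
    """wrist view: find roller silhouettes by wood(saturated)->grey transitions along columns; returns axis at z=.07"""
    h=cv2.cvtColor(s['img'],cv2.COLOR_RGB2HSV)
    E=np.array(s['extrinsics']);cam=-E[:3,:3].T@E[:3,3]
    def proj(X):
        c=(E[:3,:3]@np.array(X).T+E[:3,3:4]).T*[1,-1,-1]
        return cv2.projectPoints(c,np.zeros(3),np.zeros(3),np.array(s['mtx']),np.array(s['distortion']))[0].reshape(-1,2)
    up=[];lo=[]
    for dx in np.linspace(-.055,.055,12):
        u,v=proj([[x+dx,guess_y,.1]])[0];c=int(round(u))
        if not 0<=c<560: continue
        col=cv2.GaussianBlur(h[...,1],(3,3),0)[:,c]<90
        v=int(np.clip(v,3,416))
        if not col[v]: continue
        a=v
        while a>0 and col[a]:a-=1
        b=v
        while b<419 and col[b]:b+=1
        up.append([c,a+.5]);lo.append([c,b-.5])
    return np.array(up),np.array(lo)
E
python3 - <<'E'
from h import *
w=snap('wrist');g=arm.get_state();print(g['tcp_pos'])
u,l=edges(w,-.052,.48);print(u.tolist(),l.tolist())
P=axis(w,u,l);print(P)
print([q for q in strips(w)])
E
```

```text
[ 0.48229233 -0.05065691  0.12903816]
[[181.0, 168.5], [198.0, 167.5], [215.0, 167.5], [231.0, 166.5], [248.0, 165.5], [265.0, 165.5], [282.0, 164.5], [299.0, 164.5], [316.0, 163.5], [333.0, 163.5], [350.0, 162.5], [366.0, 162.5]] [[181.0, 305.5], [198.0, 284.5], [215.0, 284.5], [231.0, 283.5], [248.0, 283.5], [265.0, 282.5], [282.0, 282.5], [299.0, 281.5], [316.0, 281.5], [333.0, 280.5], [350.0, 280.5], [366.0, 279.5]]
[[ 0.41540592 -0.06242469  0.07      ]
 [ 0.42764455 -0.05447661  0.07      ]
 [ 0.43935635 -0.05412379  0.07      ]
 [ 0.45035169 -0.0530954   0.07      ]
 [ 0.46198739 -0.05239728  0.07      ]
 [ 0.47359904 -0.05171759  0.07      ]
 [ 0.48519606 -0.0510302   0.07      ]
 [ 0.49679115 -0.05035848  0.07      ]
 [ 0.50839609 -0.04967919  0.07      ]
 [ 0.52002116 -0.04901292  0.07      ]
 [ 0.53168116 -0.04833926  0.07      ]
 [ 0.542692   -0.04769478  0.07      ]]
[(array([ 0.30553037, -0.04459393]), np.float32(1.3955773), np.float64(0.2988053076352116)), (array([0.48436286, 0.06450432]), np.float32(0.017335188), np.float64(0.18961178467542883)), (array([ 0.48263498, -0.06666077]), np.float32(0.046739392), np.float64(0.25534281327405606))]
```

The roller is at (0.483, -0.051) with yaw 0.059, and it rolled 34 mm without slipping. For stroke 2 I'll add a larger clockwise turn to straighten it.

Call:
drive_tool:
  translation:
    - [0,-0.73,0]
    - [0,0,-0.8]
    - [0,0,-0.35]
    - [0,0,0]
  turn: [0.7,0.2,0,0]
  claw: [1,1,1,1]

```text
time_s: 6.15
tcp_pos: [0.4816, -0.0729, 0.0943]
eef_rot: [2.099, 2.335, -0.001]
force: [-5.0, -2.2, 12.8]
opening: 1.002
finger_force: 6.4
```

Call:
drive_tool:
  translation:
    - [0,0.2,0.02]
    - [-0.01,0.33,0.02]
    - [-0.01,0.33,0.02]
    - [-0.01,0.33,0]
  turn: [-0.2,-0.25,-0.25,-0.25]
  claw: [1,1,1,1]

```text
time_s: 6.55
tcp_pos: [0.4811, -0.0361, 0.0966]
eef_rot: [2.193, 2.247, 0.002]
force: [-2.4, -0.8, 16.0]
opening: 1.001
finger_force: 7.8
```

Call:
drive_tool:
  translation:
    - [-0.01,0.33,0]
    - [-0.01,0.33,0]
    - [-0.01,0.33,0]
    - [0,0,0]
  turn: [-0.25,-0.25,-0.25,0]
  claw: [1,1,1,1]

```text
time_s: 6.95
tcp_pos: [0.4807, -0.0056, 0.0963]
eef_rot: [2.265, 2.175, 0.004]
force: [0.1, -0.6, 11.5]
opening: 1.003
finger_force: 5.8
```

Call:
drive_tool:
  translation:
    - [0,0,0.6]
    - [0,0,0.5]
    - [0,-0.2,0]
  turn: [0,0.4,0.4]
  claw: [1,1,1]

```text
time_s: 7.25
tcp_pos: [0.4803, -0.0122, 0.1295]
eef_rot: [2.186, 2.255, 0.002]
force: [-0.2, -0.5, -0.7]
opening: 0.994
finger_force: 0.0
```

```bash
cat >> h.py <<'E'
def meas(gy,x=.482):
    w=snap('wrist');g=arm.get_state();print('tcp',g['tcp_pos'],'rot',g['eef_rot'])
    u,l=edges(w,gy,x);P=axis(w,u,l)
    k=np.abs(P[:,1]-np.median(P[:,1]))<.006;p=np.polyfit(P[k,0],P[k,1],1)
    print('n',k.sum(),'yaw',p[0],'y at .482',np.polyval(p,.482),'err ends',[round(float(np.polyval(p,q)-(.1222+.018*(q-.4827))),4) for q in(.408,.558)])
    return w
E
python3 - <<'E'
from h import *
meas(-.016)
E
```

```text
tcp [ 0.47995195 -0.01306622  0.12849663] rot [2.18422438e+00 2.25736035e+00 3.78348088e-04]
n 12 yaw 0.010928291624035748 y at .482 -0.017085984321140148 err ends [-0.1388, -0.1398]
```

Yaw is now 0.011, straight to within 0.5°, with 0.139 m left. The next strokes need no turn.

Call:
drive_tool:
  translation:
    - [0,-0.87,0]
    - [0.05,0,-0.8]
    - [0,0,-0.33]
    - [0,0,0]
  turn: [0,0,0,0]
  claw: [1,1,1,1]

```text
time_s: 7.7
tcp_pos: [0.4807, -0.0391, 0.0939]
eef_rot: [-2.19, -2.253, 0.002]
force: [-1.9, -0.7, 2.9]
opening: 1.0
finger_force: 1.7
```

Call:
drive_tool:
  translation:
    - [0,0.2,0.02]
    - [0,0.33,0.02]
    - [0,0.33,0.02]
    - [0,0.33,0]
    - [0,0.33,0]
    - [0,0.33,0]
    - [0,0.33,0]
    - [0,0.15,0]
  turn: [0,0,0,0,0,0,0,0]
  claw: [1,1,1,1,1,1,1,1]

```text
time_s: 8.5
tcp_pos: [0.4802, 0.0322, 0.0962]
eef_rot: [-2.187, -2.253, 0.002]
force: [-5.6, -0.6, 6.5]
opening: 1.003
finger_force: 3.6
```

Call:
drive_tool:
  translation:
    - [0,0,0]
    - [0,0,0.6]
    - [0,0,0.5]
    - [0,-0.2,0]
  turn: [0,0,0,0]
  claw: [1,1,1,1]

```text
time_s: 8.9
tcp_pos: [0.4821, 0.0255, 0.1308]
eef_rot: [2.186, 2.254, 0.003]
force: [0.3, -0.2, 0.3]
opening: 1.004
finger_force: 0.0
```

```bash
python3 - <<'E'
from h import *
meas(.018)
E
```

```text
tcp [0.4817514  0.02450182 0.1296505 ] rot [2.18702449e+00 2.25373629e+00 1.27293982e-03]
n 12 yaw 0.028236108890543236 y at .482 0.018988299390595785 err ends [-0.104, -0.1024]
```

Call:
drive_tool:
  translation:
    - [0,-0.92,0]
    - [0,0,-0.85]
    - [0,0,-0.35]
    - [0,0,0]
  turn: [0,0,0,0]
  claw: [1,1,1,1]

```text
time_s: 9.35
tcp_pos: [0.481, -0.0034, 0.0935]
eef_rot: [2.188, 2.252, -0.001]
force: [-4.1, -2.5, 9.7]
opening: 1.0
finger_force: 4.9
```

Call:
drive_tool:
  translation:
    - [0,0.2,0.02]
    - [0,0.33,0.02]
    - [0,0.33,0.02]
    - [0,0.33,0]
    - [0,0.33,0]
    - [0,0.33,0]
    - [0,0.33,0]
    - [0,0.15,0]
  turn: [0,-0.08,-0.08,-0.08,-0.08,-0.08,-0.08,0]
  claw: [1,1,1,1,1,1,1,1]

```text
time_s: 10.15
tcp_pos: [0.4814, 0.0683, 0.0961]
eef_rot: [2.234, 2.209, 0.002]
force: [-4.3, 0.8, 14.2]
opening: 1.0
finger_force: 6.7
```

Call:
drive_tool:
  translation:
    - [0,0,0]
    - [0,0,0.6]
    - [0,0,0.5]
    - [0,-0.2,0]
  turn: [0,0,0.2,0.28]
  claw: [1,1,1,1]

```text
time_s: 10.55
tcp_pos: [0.482, 0.0618, 0.1297]
eef_rot: [2.185, 2.256, 0.003]
force: [-0.4, 0.1, -0.4]
opening: 1.002
finger_force: 0.0
```

```bash
python3 - <<'E'
from h import *
meas(.053)
E
```

```text
tcp [0.4816882  0.06087611 0.1287482 ] rot [2.18373818e+00 2.25724943e+00 1.17456848e-03]
n 12 yaw 0.00904351223283137 y at .482 0.054794233464604394 err ends [-0.0667, -0.0681]
```

Call:
drive_tool:
  translation:
    - [0,-0.93,0]
    - [0,0,-0.85]
    - [0,0,-0.32]
    - [0,0,0]
  turn: [0,0,0,0]
  claw: [1,1,1,1]

```text
time_s: 11.0
tcp_pos: [0.4813, 0.033, 0.0937]
eef_rot: [2.188, 2.253, 0.0]
force: [-4.5, -1.8, 11.0]
opening: 0.996
finger_force: 5.0
```

Call:
drive_tool:
  translation:
    - [0,0.2,0.02]
    - [0,0.33,0.02]
    - [0,0.33,0.02]
    - [0,0.33,0]
    - [0,0.33,0]
    - [0,0.33,0]
    - [0,0.33,0]
    - [0,0.1,0]
  turn: [0,0.04,0.04,0,0,0,0,0]
  claw: [1,1,1,1,1,1,1,1]

```text
time_s: 11.8
tcp_pos: [0.4813, 0.1032, 0.0961]
eef_rot: [2.179, 2.263, 0.002]
force: [-2.8, 0.1, 14.3]
opening: 1.002
finger_force: 6.9
```

Call:
drive_tool:
  translation:
    - [0,0,0]
    - [0,0,0.6]
    - [0,0,0.5]
    - [0,-0.2,0]
  turn: [0,0,0,0]
  claw: [1,1,1,1]

```text
time_s: 12.2
tcp_pos: [0.4821, 0.0964, 0.1295]
eef_rot: [2.178, 2.262, 0.004]
force: [0.2, -1.4, -0.4]
opening: 0.997
finger_force: 0.0
```

```bash
python3 - <<'E'
from h import *
w=meas(.09);u,l=edges(w,.09,.482);print(u.tolist(),l.tolist())
E
```

```text
tcp [0.48175103 0.09528138 0.12820908] rot [2.17903844e+00 2.26168483e+00 1.33575799e-03]
n 12 yaw 0.01290194375301222 y at .482 0.08957199267169258 err ends [-0.0322, -0.033]
[[185.0, 171.5], [202.0, 171.5], [219.0, 172.5], [236.0, 172.5], [253.0, 173.5], [269.0, 173.5], [286.0, 174.5], [303.0, 174.5], [320.0, 175.5], [337.0, 176.5], [353.0, 176.5], [370.0, 177.5]] [[185.0, 296.5], [202.0, 289.5], [219.0, 290.5], [236.0, 290.5], [253.0, 291.5], [269.0, 291.5], [286.0, 292.5], [303.0, 292.5], [320.0, 293.5], [337.0, 293.5], [353.0, 293.5], [370.0, 294.5]]
```

Call:
drive_tool:
  translation:
    - [0,-0.92,0]
    - [0,0,-0.85]
    - [0,0,-0.3]
    - [0,0,0]
  turn: [0,0,0,0]
  claw: [1,1,1,1]

```text
time_s: 12.65
tcp_pos: [0.4812, 0.0675, 0.0936]
eef_rot: [2.181, 2.26, -0.0]
force: [-4.3, -3.4, 10.2]
opening: 1.001
finger_force: 5.4
```

Call:
drive_tool:
  translation:
    - [0,0.2,0.02]
    - [0,0.33,0.02]
    - [0,0.33,0.02]
    - [0,0.33,0]
    - [0,0.33,0]
    - [0,0.33,0]
    - [0,0.2,0]
    - [0,0.13,0]
  turn: [0,0.03,0.03,0,0,0,0,0]
  claw: [1,1,1,1,1,1,1,1]

```text
time_s: 13.45
tcp_pos: [0.4812, 0.1344, 0.0963]
eef_rot: [-2.174, -2.268, -0.002]
force: [-4.8, 0.1, 16.2]
opening: 0.998
finger_force: 8.3
```

Call:
drive_tool:
  translation:
    - [0,0,0]
    - [0,0,0]
    - [0,0,0.6]
    - [0,0,0.6]
    - [0,-0.2,0.9]
    - [0,-1,1]
    - [0,-1,1]
    - [0,0,0]
  turn: [0,0,0,0,0,0,0,0]
  claw: [1,1,1,1,1,1,1,1]

```text
time_s: 14.25
tcp_pos: [0.4822, 0.0655, 0.2212]
eef_rot: [2.175, 2.263, 0.005]
force: [0.2, 0.5, -0.1]
opening: 0.996
finger_force: 0.0
```

```bash
python3 - <<'E'
from h import *
w=meas(.122);cv2.imwrite('pics/w9.png',w['img'][:,:,::-1])
print(strips(w))
E
```

```text
tcp [0.48187072 0.0665606  0.21909786] rot [2.17581857 2.26427127 0.0027057 ]
n 12 yaw 0.006137837191027387 y at .482 0.12343959936607135 err ends [0.0021, 0.0004]
[(array([0.48250974, 0.18270565]), np.float32(0.018609973), np.float64(0.1898712265981529)), (array([0.48160384, 0.12298743]), np.float32(0.0047037685), np.float64(0.1957140169337141)), (array([0.48461273, 0.06535965]), np.float32(0.016941385), np.float64(0.19003375674630346))]
```

View pics/w9.png

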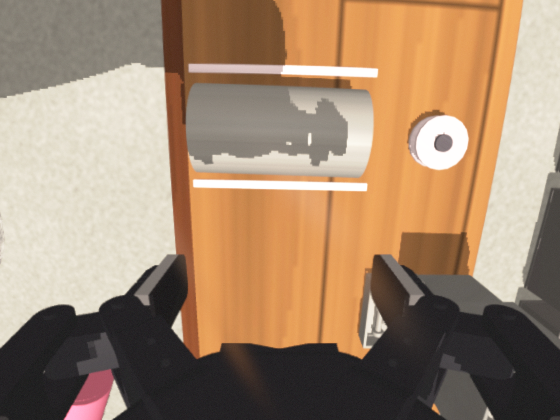

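The roller (188–372, rows 85–177) lies between the strips (rows 71 and 186) and covers neither. It is within 2 mm of the midline, 0.7° off parallel, and centred along x. I'll check that it is still, then hand in.

Call:
drive_tool:
  translation:
    - [0,0,0]
    - [0,0,0]
    - [0,0,0]
    - [0,0,0]
    - [0,0,0]
  turn: [0,0,0,0,0]
  claw: [1,1,1,1,1]

```text
time_s: 14.8
tcp_pos: [0.4812, 0.0679, 0.2174]
eef_rot: [-2.173, -2.268, 0.001]
force: [-0.5, -0.4, -0.1]
opening: 0.999
finger_force: 0.0
```

```bash
python3 - <<'E'
from h import *
w=meas(.122);u,l=edges(w,.122,.482);y=np.polyval(np.polyfit(*axis(w,u,l)[:,:2].T,1),.482)
if abs(y-.1234)<.002: print(arm.sign_off())
E
```

```text
tcp [0.48118766 0.06783835 0.21754616] rot [-2.17360428e+00 -2.26793386e+00  4.39509695e-04]
n 12 yaw 0.004829978417036809 y at .482 0.12324822160430308 err ends [0.002, 0.0001]
the job is handed in; nothing more can be done
None
```

The zinc roller lies still between the two strips, about 2 mm from the midline at most and under 1° off parallel, covering neither strip; I handed the job in at about 15 s, with the gripper clear.

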